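# Stow the topping canister under its travel clamp

### The arm

A 6-joint arm with a two-finger parallel gripper is mounted at the origin on the work surface. World frame = base frame: x ahead of the robot, y to its left, z up, the work surface at z = 0. Lengths are in m, angles in rad, forces in N, time in s.
With the tool pointing down it reaches from about 0.375 to 0.9 m from the base axis. Payload 3.1 kg.
Tool frame: the origin (TCP) lies at the very end of the fingers, on their centre line; the grasp point (between the pads) lies hold_point_z behind it (hold_point_z is the distance from the TCP to the grasp point, in m); z points along the fingers, y is the line along which they close (so a half turn about z gives the same grasp; the last joint's range is limited). The gripper opens to 87 mm and grips with 3 to 60 N. Pads are 19 mm wide; open, the fingers measure 117 mm over their backs; the gripper's body (75 mm by 190 mm) begins 51 mm behind the grasp point.
Start: joints at [-1.319, 0.527, 1.433, -0, 1.181, -0.178], TCP at [0.26, -0.568, 0.223] pointing down, gripper open.
Joint ranges: [-3.08, 3.08], [-0.75, 2.2], [0.22, 2.44], [-1.43, 4.57], [0, 2.65], [-2.85, 2.85]. Speed limits (rad/s): [2.79, 2.79, 3.14, 3.14, 3.14, 3.14].

### API

Orientations are given as a unit quaternion [x, y, z, w].
In Python, from rig import * gives the robot as it stands. Calls block until the motion is done:
- move_to(position, orientation): joint-space move of the TCP to a pose.
- move_straight(position, rotation=None, vel=0.15, stop_force=None): straight line of the TCP; rotation=None keeps the orientation; vel is the mean speed in m/s. With stop_force (N) it stops when the force on the tool has changed by that much, and returns True; else False.
- set_joints(angles): joint-space move.
- gripper_to(opening, squeeze=None): opening from 0.0 (shut) to 1.0 (fully open); squeeze is the grip in N (None keeps the last); returns when the fingers have stopped.
- pause(seconds).
- inverse_kinematics(position, orientation): joint angles nearest the present ones, or None.
- get_obs(): the state.
- capture(name): name is "scene" or "top" or "wrist"; returns a dict with "frame" (420x560x3 uint8, blue, green, red), "mtx" (3x3 intrinsics, pixels), "R" (3x3) and "t" (3): a world point X has camera coordinates R X + t. Camera axes: x right, y down, z forward; pixel columns grow to the right and rows downward; lengths in m; the calibration is good to about 2 mm. A picture is of the moment at which its call begins. There is no depth.
A pose or a line that the arm cannot do raises Unreachable and nothing moves.
- finish_job(): hands the job in; it is judged then, once.
The state is a dict: "time": time; "qpos": joint angles; "joint_vel": joint speeds; "tau": joint torques, N m; "tool_pos": TCP position; "ee_rot": TCP orientation; "wrist_force": force on the tool from outside, world axes, zero at the start; "ft_torque": the same for the moment, N m; "finger_gap": opening from 0.0 (shut) to 1.0 (fully open); "grasp_force": force on a finger pad.
Only numpy, scipy, OpenCV 4.12 (cv2) and the standard library are available. Lean on these libraries where they do the work, as an engineer would, in place of code of your own. Each camera call takes 0.05 s, during which the arm holds its last target. There are 200 camera calls.

### The job

The shaved-ice trailer is about to drive off: set the pink-lidded canister upright in the lane of the stowage dock and slide it gently, fully home against the steel end stop. Then push the red clamp handle down past its over-center point until it snaps over and the rubber-tipped spindle stays locked down on the lid. Use only light hand force on the clamp (never more than 25 N), and leave everything else standing where it is.

Things in the scene. Friction and masses are not known exactly. Their poses are not given: they have to be found in the camera images.
- pink_canister_mid (a point): Centre of the pink-lidded steel topping canister (the one to stow), a closed box 100 long (its x) by 62 wide (its y) by 75 mm high, about 0.3 to 0.55 kg, standing on the counter on its base; this point is 37.5 mm above its base. Grip it across the 62 mm width. Either end may lead.
- orange_canister_mid (a point): Centre of the same canister with an orange lid, a bystander; leave it.
- dock: The fixed stowage dock. Origin: on the counter, under the centre of the canister when stowed. x: along the lane from its mouth to the end stop and clamp; z up. Plywood base board, top 10 mm above the counter, x -140 to 180, 130 mm wide. Aluminium guides, tops 26 mm high, leave a lane 67 mm wide from x -47 to 43 mm, flaring out to about 105 mm at x -87.
- end_stop: Steel end stop at the end of the lane, 8 mm thick, 66 mm wide, top 40 mm above the counter; origin at the dock's origin. Its face towards the lane is at x = 50 mm, so the canister (50 mm half length) is home with its centre at x = 0 of the dock.
- knuckle (a point): Brass pin on the toggle link, 22 mm from the handle's axis, centre line of the clamp. The red grip is set on the link at an unmeasured angle, up to 0.18 rad up or down from the line axis to pin, so where it locks must be felt. On center the pin is level with the axis; locked, at the end of travel (0.087 rad on), 1.9 mm below: too fine to judge by.
- spindle: Spring-loaded spindle at the end of the clamp arm, 90 mm from the arm's axis, with a rubber tip 22 mm across, 30 mm below its origin. Locked, it presses the middle of the lid (75 mm above the base board) with about 15 to 25 N, the clamp flexing a few mm.
- syrup_a: Amber syrup bottle, 72 mm across, 230 mm tall, bystander.
- syrup_b: Clear syrup bottle, 72 mm across, 230 mm tall, bystander.
- pink_cup: Pink cup, 76 mm across, 85 mm tall, bystander.
- orange_cup: Orange cup, same size, bystander.
- cherry_jar: Red jar with a white lid, 68 mm across, 85 mm tall, bystander.
- spoon: Spoon lying on the counter, bystander.
- lane_mouth (a point): Point on top of the base board (10 mm above the counter) on the lane's centre line, 95 mm before the stowed place (x = -95 of the dock). The lane is open above from here to the end stop. Behind the end stop a grey riser (x 60 to 170 mm of the dock, 50 mm wide, 86 high) carries the clamp; its raised arm stands at x 50 to 110, up to 205 mm high.
- handle_axis (a point): Axis of the clamp handle (along the dock's y; at x = 149, z = 107 mm of the dock). The handle is a bar in the plane y = 0 pointing away from the lane (+x): red grip from 70 to 136 mm from the axis, 24 mm wide, 18 mm thick. It starts 0.65 to 1.05 rad above level (tip up to 235 mm above the counter) and is pushed down. As it goes down, the clamp arm swings down over the lane.
- clamp_feel (a point): A point on the riser under the handle's axis (feel of the clamp). Pushed 100 mm from the axis, the handle takes under 2 N, rises to 6 to 9 N as the spindle is squeezed on the lid (last 0.2 rad before center), falls to nothing as center is passed and snaps on to a hard end of travel. Let go before or on center, it springs back or sticks and is not locked.
Things that resemble listed ones, but are neither listed nor needed, are in the scene too. What is shaped like the part that bears pink_canister_mid but blue, purple or turquoise is not meant.

How it is judged:
By the outcome, as a careful person would: the job done as asked, in the order asked, and still so for the second after the job is handed in, with the robot touching nothing.
It also fails if it takes over 72 s, if anything falls off the work surface, if the arm or the gripper's body presses on something with over 40 N, if the wrist force passes 120 N, or if a joint passes its speed limit or range.

## Working session

There is one attempt and no reset: what is moved stays moved. The work goes in short steps, each a Python script; the robot and the scene stay as the last script left them, time stands still between calls to the robot, and variables do not carry over. Pictures are saved under pics/ and viewed, at most 10 in all, crops included, and the job is handed in when it is done.

```bash
ls; mkdir -p pics; python3 - <<'E'
from rig import *
import cv2,pickle
d={}
for n in("scene","top"):
    c=capture(n); d[n]=c; cv2.imwrite(f"pics/{n}0.png",cv2.resize(c["frame"],None,fx=1.42,fy=1.42,interpolation=cv2.INTER_CUBIC))
    print(n,c["mtx"].tolist(),c["R"].round(3).tolist(),c["t"].round(3).tolist())
pickle.dump(d,open("cam.pkl","wb"))
o=get_obs();print({k:o[k] for k in("time","tool_pos","ee_rot","wrist_force","finger_gap")}); print([k for k in dir() if 'hold' in k], globals().get('hold_point_z'),[k for k in o])
E
```

```text
pics
scene [[501.0153693661895, 0.0, 276.7941487762691], [0.0, 501.0153693661895, 212.58114446568155], [0.0, 0.0, 1.0]] [[-0.879, 0.477, 0.005], [0.376, 0.699, -0.609], [-0.294, -0.533, -0.793]] [0.505, -0.125, 1.907]
top [[488.3210134178544, 0.0, 285.3174462763246], [0.0, 488.3210134178544, 210.51445125459776], [0.0, 0.0, 1.0]] [[-0.006, -1.0, 0.018], [-0.993, 0.004, -0.121], [0.121, -0.018, -0.992]] [-0.026, 0.541, 1.799]
{'time': 0.1, 'tool_pos': array([ 0.26029708, -0.56749024,  0.22166131]), 'ee_rot': array([ 9.76993707e-01,  2.13265860e-01, -3.41557272e-05, -9.83642447e-04]), 'wrist_force': array([-0.05528134, -0.25254267,  0.1680516 ]), 'finger_gap': 1.0006310432257284}
['hold_point_z'] 0.0187 ['time', 'qpos', 'joint_vel', 'tau', 'tool_pos', 'ee_rot', 'wrist_force', 'ft_torque', 'grasp_force', 'finger_gap']
```

View pics/scene0.png

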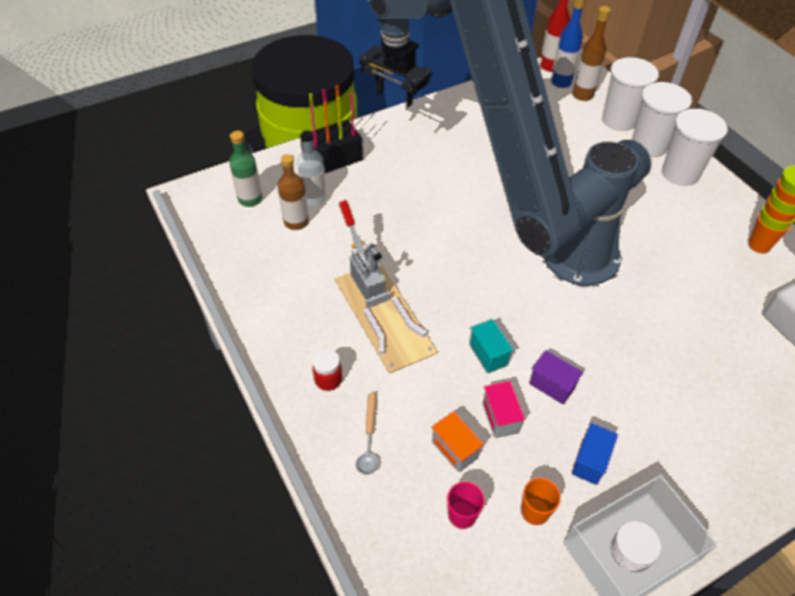

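View pics/top0.png

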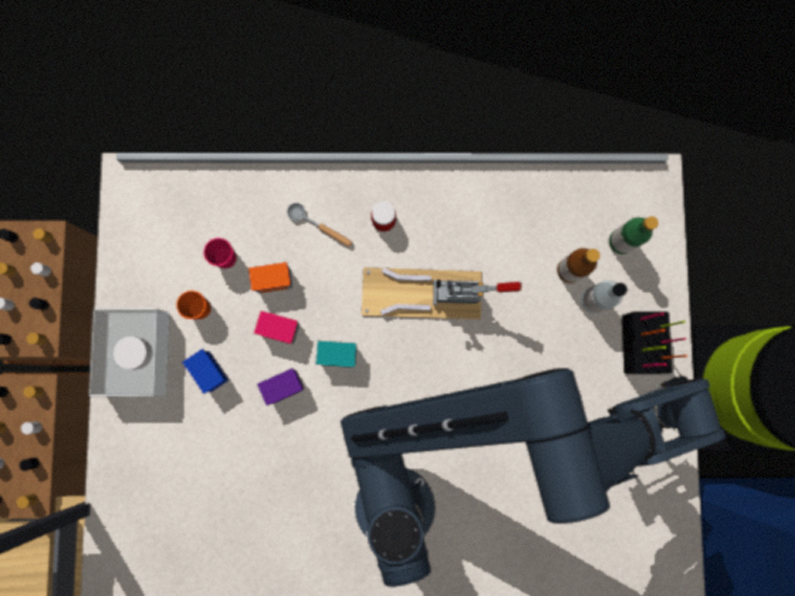

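```bash
cat > h.py <<'E'
import numpy as np,cv2
def unproj(c,px,z):
    px=np.atleast_2d(px).astype(float)
    d=np.c_[px,np.ones(len(px))]@np.linalg.inv(c["mtx"]).T@c["R"]
    o=-c["R"].T@c["t"]
    return o+d*((z-o[2])/d[:,2])[:,None]
def proj(c,X):
    p=(np.atleast_2d(X)@c["R"].T+c["t"])@c["mtx"].T
    return p[:,:2]/p[:,2:]
def rect(c,mask,z):
    k,_=cv2.findContours(mask.astype(np.uint8),cv2.RETR_EXTERNAL,cv2.CHAIN_APPROX_NONE)
    k=max(k,key=cv2.contourArea)[:,0]
    w=unproj(c,k,z)[:,:2]
    return cv2.minAreaRect((w*1000).astype(np.float32))
def hsv(c,lo,hi):
    return cv2.inRange(cv2.cvtColor(c["frame"],cv2.COLOR_BGR2HSV),np.array(lo),np.array(hi))
E
python3 - <<'E'
import pickle
from h import *
d=pickle.load(open("cam.pkl","rb"))
tiles=[]
for n,roi in(("scene",(330,255,50,30)),("top",(170,205,70,50))):
    c=d[n]
    m=hsv(c,(160,120,90),(176,255,255))
    if n=="top": m[:205]=0; 
    else: m[330:]=0
    print(n,"pink",rect(c,m,.075))
    m=hsv(c,(8,60,90),(28,190,255))
    box=(250,180,110,60) if n=="top" else (225,180,100,90)
    mm=np.zeros_like(m);x,y,w,h=box;mm[y:y+h,x:x+w]=m[y:y+h,x:x+w]
    mm=cv2.morphologyEx(mm,cv2.MORPH_CLOSE,np.ones((5,5)))
    print(n,"board",rect(c,mm,.01))
    m=hsv(c,(0,170,90),(5,255,255)); mm=np.zeros_like(m);b=(330,190,50,25) if n=="top" else (230,130,30,40);x,y,w,h=b;mm[y:y+h,x:x+w]=m[y:y+h,x:x+w]
    print(n,"handle px",cv2.boundingRect(mm), cv2.minAreaRect(cv2.findNonZero(mm)))
f=d["top"]["frame"]
a=cv2.resize(f[180:290,165:290],(400,352),interpolation=cv2.INTER_CUBIC);b=cv2.resize(f[160:270,250:375],(400,352),interpolation=cv2.INTER_CUBIC)
cv2.imwrite("pics/crop1.png",np.hstack([a,b]))
E
```

```text
scene pink ((474.05877685546875, 304.30084228515625), (104.12628173828125, 75.7529067993164), 74.5183334350586)
scene board ((561.991455078125, -72.57345581054688), (322.7180480957031, 132.51675415039062), 87.98169708251953)
scene handle px (240, 142, 9, 17) ((243.95001220703125, 149.85000610351562), (16.76007080078125, 4.427187919616699), 71.56504821777344)
top pink ((464.98468017578125, 304.46636962890625), (100.58702850341797, 62.16344451904297), 73.3473892211914)
top board ((559.5659790039062, -73.18882751464844), (321.1604919433594, 131.75059509277344), 87.96102142333984)
top handle px (350, 199, 16, 6) ((357.5244140625, 201.71951293945312), (4.858987808227539, 15.23955249786377), 83.6598129272461)
```

View pics/crop1.png

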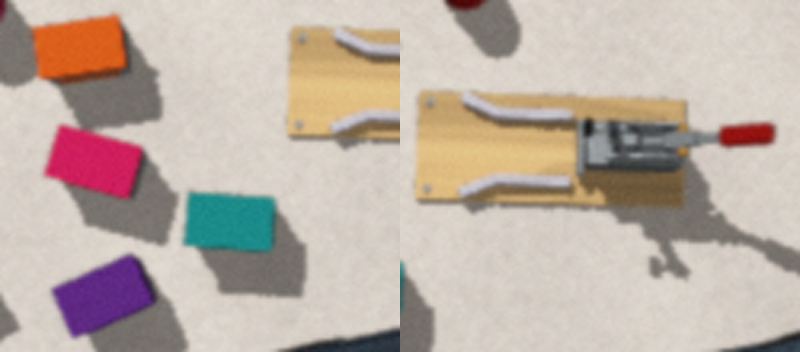

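The crop shows the pink lid at crop (95,162), original top pixel (195,231). The rivals are orange (190,195), teal (237,249), purple (197,272) and blue (145,261). Only this one is pink, and it measures 100x62 mm, so it is the target. Dock mouth is on the left and the clamp on the right, with its x axis about -y of the world.

```bash
cat >> h.py <<'E'
from scipy.spatial.transform import Rotation as Ro
def down(yaw): # tool x at yaw, z down
    x=np.array([np.cos(yaw),np.sin(yaw),0]);z=np.array([0,0,-1.])
    return Ro.from_matrix(np.c_[x,np.cross(z,x),z]).as_quat()
E
python3 - <<'E'
from rig import *
from h import *
import pickle
q=down(np.radians(87.96))
p=get_obs()["tool_pos"]
move_straight([p[0],p[1],.42],vel=.3)
move_to([.56,.03,.42],q)
c1=capture("wrist")
move_to([.465,.304,.26],down(np.radians(73.35)))
c2=capture("wrist")
pickle.dump((c1,c2),open("w.pkl","wb"))
print(get_obs()["time"],get_obs()["wrist_force"])
m=hsv(c2,(160,120,70),(176,255,255));print("pink",rect(c2,m,.075))
try:
    m=hsv(c1,(8,60,70),(28,190,255));m=cv2.morphologyEx(m,cv2.MORPH_CLOSE,np.ones((9,9)));print("board",rect(c1,m,.01))
except Exception as e: print(e)
cv2.imwrite("pics/w1.png",np.hstack([cv2.resize(c["frame"],(400,300)) for c in(c1,c2)]))
E
```

```text
4.6333 [ 0.16256596 -0.09612413 -0.14910121]
pink ((463.8136291503906, 307.1817321777344), (98.9674072265625, 60.26810836791992), 73.85140228271484)
board ((558.2957153320312, -70.29653930664062), (315.9103698730469, 128.7412109375), 88.00821685791016)
```

View pics/w1.png

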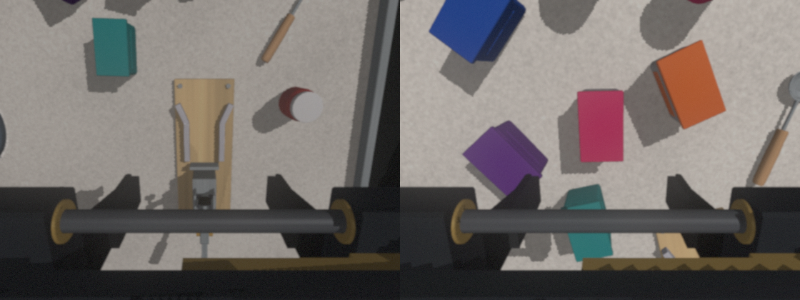

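Left half: the dock with its mouth up at (205,80) and the guides at (183,130) and (226,130). Right half: the pink canister alone at (600,127), with free space on both flanks. I'll grasp it 12 mm behind centre so the body keeps clear of the clamp arm.

```bash
cat >> h.py <<'E'
O=np.array([.5597,-.0525]);YD=np.radians(87.98)
dx=-np.array([np.cos(YD),np.sin(YD)])
def D(x,y,z): return np.r_[O+x*dx+y*np.array([-dx[1],dx[0]]),z]
E
python3 - <<'E'
from rig import *
from h import *
import pickle
y=np.radians(73.6);q=down(y);c=np.array([.4643,.3060])+.012*np.array([np.cos(y),np.sin(y)])
move_straight(np.r_[c,.12],q,vel=.2)
print(move_straight(np.r_[c,.037],vel=.08,stop_force=8))
gripper_to(0.0,30)
o=get_obs();print(o["finger_gap"]*87,o["grasp_force"],o["tool_pos"])
move_straight(np.r_[c,.06],vel=.05)
move_straight(np.r_[c,.17],vel=.15)
o=get_obs();print(o["finger_gap"]*87,o["grasp_force"],o["wrist_force"],o["ft_torque"])
qd=down(YD)
move_to(D(-.092-.012,0,.15),qd)
move_straight(D(-.092-.012,0,.075),vel=.1)
c=capture("wrist");pickle.dump(c,open("w2.pkl","wb"))
cv2.imwrite("pics/w2.png",c["frame"])
o=get_obs();print(o["time"],o["tool_pos"],D(-.104,0,.075))
E
```

```text
False
61.591155984889085 29.943675119429827 [0.4677072  0.31756225 0.03717713]
61.69982994235037 29.940197397954762 [-0.4561406   0.31067749 -3.15098584] [ 0.02151729 -0.1143037  -0.01398596]
10.7667 [0.56407618 0.05146528 0.07571315] [0.56336583 0.05143537 0.075     ]
```

View pics/w2.png

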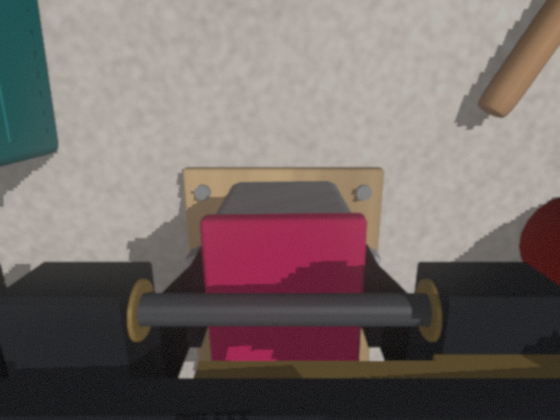

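```bash
python3 - <<'E'
from rig import *
from h import *
import pickle
c=pickle.load(open("w2.pkl","rb"));print(c["mtx"][0,2])
lat=lambda px,z:(unproj(c,px,z)[:,:2]-O)@np.array([-dx[1],dx[0]])
print("lid",lat([[203,225],[364,225]],.1137),"board",lat([[184,180],[383,180]],.01), "tool",(get_obs()["tool_pos"][:2]-O)@np.array([-dx[1],dx[0]]))
h=move_straight(D(-.104,0,.0455),vel=.04,stop_force=4)
o=get_obs();print(h,o["tool_pos"],o["wrist_force"])
E
```

```text
284.1470850371583
lid [-0.02894456  0.0295339 ] board [-0.06371666  0.06419822] tool 0.0007088542248317345
True [0.5628024  0.0515005  0.04707884] [-0.61310986 -0.31718975  3.40175617]
```

```bash
python3 - <<'E'
from rig import *
from h import *
o=get_obs();z=.0465
gripper_to(0.0,20)
def rep(h):
    o=get_obs();p=o["tool_pos"][:2]-O;print(h,"x",p@dx+.012,"y",p@[-dx[1],dx[0]],"z",o["tool_pos"][2],o["wrist_force"]);return p@dx+.012
rep(0)
rep(move_straight(D(-.05-.012,0,z),vel=.04,stop_force=8))
rep(move_straight(D(-.012-.012,0,z),vel=.04,stop_force=8))
rep(move_straight(D(.006-.012,0,z),vel=.015,stop_force=6))
E
```

```text
0 x -0.09200710188616698 y -0.0005353170648708266 z 0.0470417715313636 [0.04416603 0.6666025  6.13633799]
False x -0.05093787836997571 y 0.0004958342513906561 z 0.04707063141531953 [-1.00256911  3.45842827  4.62315657]
False x -0.012888340733086402 y 0.0005000512869838861 z 0.04707687203531256 [-0.23311375  3.53791412  5.89098064]
True x 0.0005792677956328179 y 0.0004875423477462313 z 0.04708390152698098 [-0.11443548  1.99789178  2.77195051]
```

```bash
python3 - <<'E'
from rig import *
from h import *
z=.0465
for t in(.006,):
    h=move_straight(D(t-.012,0,z),vel=.01,stop_force=8)
    o=get_obs();p=o["tool_pos"][:2]-O;print(h,"x",p@dx+.012,o["wrist_force"],o["time"])
    pause(.3);o=get_obs();p=o["tool_pos"][:2]-O;print(h,"x",p@dx+.012,o["wrist_force"],o["time"])
gripper_to(1.0);
p=get_obs()["tool_pos"]
move_straight([p[0],p[1],.13],vel=.1)
move_straight(D(-.15,0,.30),vel=.25)
c=capture("wrist"); cs=capture("scene")
f=cv2.resize(cs["frame"][130:260,220:320],None,fx=4,fy=4,interpolation=cv2.INTER_CUBIC)
cv2.imwrite("pics/w3.png",np.hstack([cv2.resize(c["frame"],(390,293)),f[:293,:400]]) if 0 else f)
m=hsv(c,(160,120,60),(176,255,255));print("pink",rect(c,m,.085),D(0,0,.085));cv2.imwrite("pics/w3b.png",c["frame"])
E
```

```text
True x 0.0005552295660156033 [0.70584457 1.17994164 2.27727989] 15.1667
True x 0.000548760651126589 [0.60810828 0.04126804 2.50585367] 15.4667
pink ((560.50830078125, -21.309755325317383), (42.215972900390625, 59.47544479370117), 88.71284484863281) [ 0.5597 -0.0525  0.085 ]
```

View pics/w3b.png

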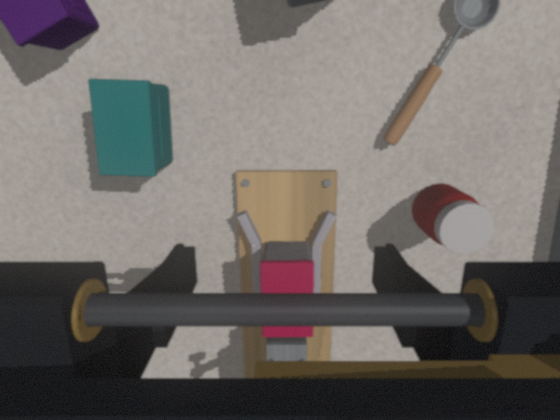

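View pics/w3.png

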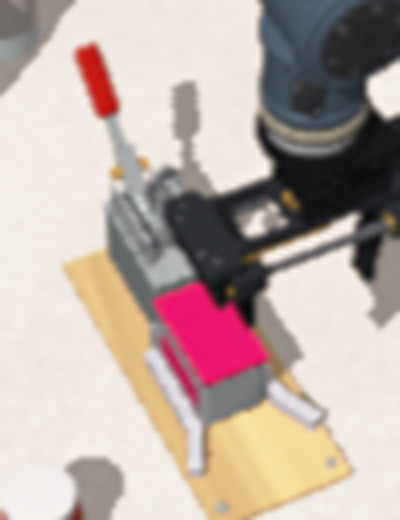

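The lid lies straight in the lane (wrist px 261–313, rows 261–335). I can't see any gap at the end stop, but the view isn't conclusive, so I'll check "home" by pressing gently on the canister's rear with closed fingers.

```bash
python3 - <<'E'
from rig import *
from h import *
gripper_to(0.0,10)
move_straight(D(-.085,0,.15),vel=.25)
move_straight(D(-.085,0,.055),vel=.15)
def rep(h):
    o=get_obs();p=o["tool_pos"][:2]-O;print(h,"x",p@dx,"y",p@[-dx[1],dx[0]],o["wrist_force"],o["time"])
rep(0)
rep(move_straight(D(-.045,0,.055),vel=.015,stop_force=3))
rep(move_straight(D(-.045,0,.055),vel=.008,stop_force=8))
rep(move_straight(D(-.045,0,.055),vel=.008,stop_force=10))
move_straight(D(-.085,0,.055),vel=.1)
E
```

```text
0 x -0.08513940854631012 y 0.0009913088574507046 [0.32216647 0.47999999 1.02440046] 21.4333
True x -0.05922584353426951 y 0.0002041251474935026 [1.03187536 1.85577733 1.04424436] 23.0833
True x -0.05923827970066569 y -0.0003108326460396977 [0.56722028 1.53661402 0.32978179] 23.6833
True x -0.0593290718020048 y -0.0004497697764489204 [0.98935533 1.8854226  0.90618365] 24.3417
```

The canister is home: its rear face is rigid at dock x -0.050 under three presses. Next I'll get the handle angle and the bottle clearance from the images.

```bash
python3 - <<'E'
import pickle
from h import *
d=pickle.load(open("cam.pkl","rb"))
ob={"scene":(243.95,149.85),"top":(357.52,201.72)}
for n,u in ob.items():
    e=[(np.linalg.norm(proj(d[n],D(.149+.103*np.cos(t),0,.107+.103*np.sin(t)))[0]-u),t) for t in np.arange(.5,1.2,.01)]
    print(n,min(e))
s=d["scene"];inv=lambda px:[(w[:2]-O)@np.c_[dx,[-dx[1],dx[0]]] for w in unproj(s,np.array(px)/1.42,0)]
print("bottle bases (clear, amber; front edge)",inv([(316,204),(295,227)]))
t=d["top"];print("clear cap",[(w[:2]-O)@np.c_[dx,[-dx[1],dx[0]]] for w in unproj(t,np.array([(619,290),(592,256)])/1.42,.23)])
E
```

```text
scene (np.float64(0.706619346413616), np.float64(0.6500000000000001))
top (np.float64(0.32151064698643783), np.float64(0.7500000000000002))
bottle bases (clear, amber; front edge) [array([0.46004442, 0.00212267]), array([0.40288065, 0.08877401])]
clear cap [array([ 0.48071888, -0.00665905]), array([0.41663524, 0.07320675])]
```

```bash
cat > push.py <<'E'
from rig import *
from h import *
def P(t,r=.115): return D(.149+r*np.cos(t)-.009*np.sin(t)-.0095,0,.107+r*np.sin(t)+.009*np.cos(t))
def rep(t,h):
    o=get_obs();print("%.2f"%t,h,"z %.4f"%o["tool_pos"][2],"cmd %.4f"%P(t)[2],o["wrist_force"].round(1),"%.1f"%o["time"])
E
python3 - <<'E'
from push import *
p=get_obs()["tool_pos"]
move_straight([p[0],p[1],.30],vel=.25)
q=P(.95);move_straight([q[0],q[1],.30],vel=.3)
move_straight(q,vel=.15,stop_force=5);rep(.95,0)
for t in np.arange(.85,.29,-.1):
    h=move_straight(P(t),vel=.05,stop_force=9);rep(t,h)
    if h:break
E
```

```text
0.95 0 z 0.2066 cmd 0.2058 [-0.8 -0.2  0.2] 27.8
0.85 False z 0.1994 cmd 0.1993 [ 0.9  0.4 -0.2] 28.1
0.75 False z 0.1915 cmd 0.1920 [-0.8 -0.3  0.6] 28.5
0.65 False z 0.1833 cmd 0.1838 [ 1.  -0.4 -0.1] 28.9
0.55 False z 0.1743 cmd 0.1748 [-0.4 -0.7 -0.8] 29.3
0.45 False z 0.1646 cmd 0.1651 [-1.3 -0.1 -0.5] 29.7
0.35 False z 0.1544 cmd 0.1549 [ 0.6  0.9 -0.3] 30.1
```

```bash
python3 - <<'E'
from push import *
for t in np.arange(.30,-.36,-.05):
    h=move_straight(P(t),vel=.02,stop_force=11);rep(t,h)
    if h:break
E
```

```text
0.30 False z 0.1495 cmd 0.1496 [-0.1  0.9  0.1] 30.5
0.25 False z 0.1440 cmd 0.1442 [ 0.6 -0.7 -0.2] 30.9
0.20 False z 0.1385 cmd 0.1387 [ 0.5  0.5 -0.5] 31.4
0.15 False z 0.1329 cmd 0.1331 [ 0.2 -0.2  1. ] 31.8
0.10 False z 0.1272 cmd 0.1274 [-0.1  0.8  0.1] 32.3
0.05 False z 0.1220 cmd 0.1217 [1.1 0.1 1.8] 32.7
0.00 False z 0.1168 cmd 0.1160 [-0.  -0.1  5.6] 33.1
-0.05 False z 0.1112 cmd 0.1102 [-0.4  0.7  5.2] 33.6
-0.10 False z 0.1038 cmd 0.1045 [-0.5  0.2  0.6] 34.0
-0.15 False z 0.0984 cmd 0.0987 [-0.6  0.1  0. ] 34.5
-0.20 True z 0.0969 cmd 0.0930 [-1.7 -0.2  5. ] 34.7
```

The force rose to 5.6 N, fell to zero, then met a hard end of travel: the snap. I'll press lightly once more, back off and look.

```bash
python3 - <<'E'
from push import *
h=move_straight(P(-.22),vel=.015,stop_force=9);rep(-.22,h)
p=get_obs()["tool_pos"]
move_straight([p[0],p[1],.30],vel=.15)
move_straight([.42,-.25,.40],vel=.3)
pause(.3)
cs=capture("scene");ct=capture("top")
a=cv2.resize(cs["frame"][110:260,210:330],(400,500),interpolation=cv2.INTER_CUBIC)
b=cv2.resize(ct["frame"][120:270,130:400],(400,222),interpolation=cv2.INTER_CUBIC)
cv2.imwrite("pics/end.png",np.hstack([a,np.vstack([b,np.zeros((278,400,3),np.uint8)])]))
print(get_obs()["time"])
m=hsv(cs,(0,170,90),(5,255,255));M=np.zeros_like(m);M[110:190,220:265]=m[110:190,220:265]
u=cv2.minAreaRect(cv2.findNonZero(M))[0];print(min((np.linalg.norm(proj(cs,D(.149+.103*np.cos(t),0,.107+.103*np.sin(t)))[0]-u),t) for t in np.arange(-.5,1.2,.01)))
E
```

```text
-0.22 True z 0.0969 cmd 0.0907 [-0.9  0.5  6.2] 35.0
37.6083
(np.float64(1.1923783901717382), np.float64(-0.1599999999999997))
```

View pics/end.png

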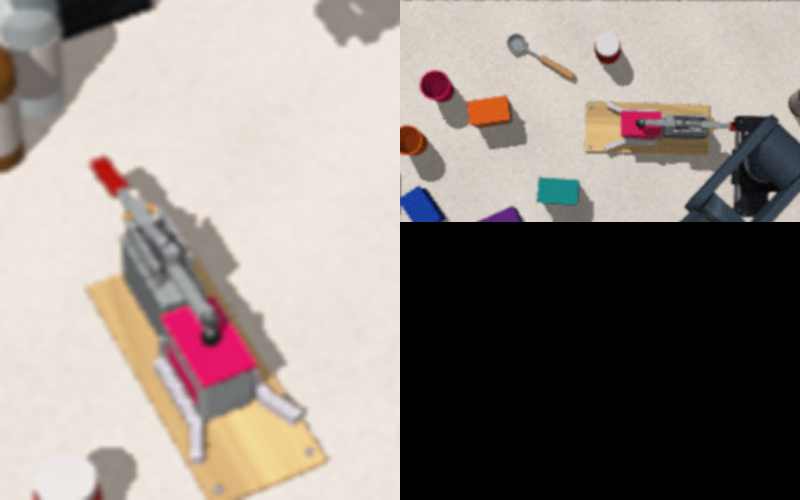

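The handle stays down at about -0.16 rad with the robot clear (crop 110,175). The spindle tip is on the middle of the pink lid (210,335), and everything else in view stands where it was.

```bash
python3 -c "
from rig import *
print(finish_job())"
```

```text
the job is handed in; nothing more can be done
None
```

The job is handed in at about 38 s: the pink-lidded canister is home against the end stop, and the clamp snapped over and stayed locked on its lid, with readings on the clamp no higher than about 6 N and nothing else touched.

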